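Centre-mark a steel strap in the hand screw press

ROBOT

A 7-joint arm with a two-finger parallel gripper is mounted at the origin on a cart in front of the work surface, level with it; the furniture and walls round the work are solid. World frame = base frame: x ahead of the robot, y to its left, z up, the work surface at z = 0. Lengths are in m, angles in rad, forces in N, time in s.
With the tool pointing down it reaches from about 0.4 to 0.875 m from the base axis. Payload 4.4 kg.
Tool frame: the origin (TCP) lies midway between the tips of the shut fingers; the grasp point (between the pads) lies 19 mm behind it; z points along the fingers, y is the line along which they close (so a half turn about z gives the same grasp; the last joint's range is limited). The gripper opens to 85 mm and grips with 20 to 120 N. Pads are 22 mm wide; open, the fingers measure 114 mm over their backs; the gripper's body (76 mm by 85 mm) begins 54 mm behind the grasp point. The pads swing forward as they close: fully open they stand 13 mm farther back than shut.
Start: joints at [-1.254, 0.628, 0.038, 1.517, -0.027, 0.996, -0.02], TCP at [0.243, 0.603, 0.231] pointing down, gripper open.
Joint ranges: [-3.06, 3.06], [-0.37, 2.12], [-1.25, 1.32], [0.18, 2.47], [-1.1, 4.24], [0.23, 1.98], [-2.94, 2.94]. Speed limits (rad/s): [2.57, 2.57, 3.14, 3.14, 3.14, 3.14, 3.14].

INTERFACE

Orientations are given as a unit quaternion [w, x, y, z].
In Python, from cell import r gives the robot as it stands.
- The arm moves only by the shell command python3 -m inch 'ROWS'. ROWS is a JSON object of lists of equal length, an entry for each row: "rotation": the turn, a rotation vector about the tool's x, y, z in units of 6 degrees (1.0 is 6 degrees), a list of three; "xyz": the shift along the tool's x, y, z in units of 40 mm (1.0 is 40 mm), a list of three; "hand": the opening, from -1 (shut) to 1 (fully open). In form: {"rotation": [[wx, wy, wz], ...], "xyz": [[tx, ty, tz], ...], "hand": [hand, ...]}. A call has 1 to 20 rows; each row shifts and turns the commanded pose from where the row before left it, along the tool's axes as they then stand; what a row does not reach is not made up. A row lasts 1/12 s, in which the tool goes at most 41.7 mm and 7.16 degrees, less where a joint would pass 70% of its speed; a pose out of reach is approached as far as the arm can. A call is refused whole if a number of a shift passes 1 or a number of a turn 1, either way. A call with a gripper value outside its range is refused whole. The fingers move at their own pace and stop on an object; the grip force is fixed at half the most. Time passes only in rows, so rows that do not move let the fingers close. It gives the time, the measured TCP pose, the force, the opening and the grip force at its end, in the units of the state.
- r.get_state(): the state, without advancing time (a new reading comes with each control period).
- r.get_image(name): name is "scene" or "top" or "wrist"; returns a dict with "img" (480x640x3 uint8, red, green, blue), "depth" (480x640 float32, m along the optical axis (not along the pixel's ray), 0 where there is no reading), "mtx" (3x3 intrinsics, pixels), "distortion" ([k1, k2, p1, p2, k3] as OpenCV has them; the pictures are not rectified), "xyz" and "rotation" of the camera in the world; the wrist camera has in their place "tool_from_camera" (4x4, takes a point from camera to tool coordinates, whose origin is the TCP and whose axes are the flange's). Camera axes: x right, y up, looking along -z (the intrinsics and any distortion apply to the point x, -y, -z); pixel columns grow to the right and rows downward; lengths in m; the calibration is good to about 2 mm. A picture is of the moment at which its call begins: read the wrist's pose just before it.
- r.close_job(): hands the job in; it is judged then, once.
The state is a dict: "time_s": time; "joint_pos": joint angles; "dq": joint speeds; "tau": joint torques, N m; "tcp_pos": TCP position; "eef_rot": TCP orientation; "wrist_force": force on the tool from outside, world axes, zero at the start; "torque": the same for the moment, N m; "opening": finger opening in m; "finger_force": force on a finger pad.
Only numpy, scipy, OpenCV 4.12 (cv2) and the standard library are available. Lean on these libraries where they do the work, as an engineer would, in place of code of your own. Each camera call takes 0.05 s, during which the arm holds its last target. There are 200 camera calls.

TASK

Slide the steel strap along its guide until the pen cross sits right under the punch of the hand screw press, then wind the handwheel clockwise by its crank handle all the way down to its stop, so that the punch marks the cross. Then back the wheel off exactly two full turns, so that the strap can later be drawn out under the raised punch, and finish still holding the crank handle there, because the heavy ram sinks again if it is let go; leave the tools lying round the press alone.

Things in the scene. Friction and masses are not known exactly. Their poses are not given: they have to be found in the camera images.
- press: green hand screw press bolted to the bench, cannot move; head 170 mm high. Origin on the bench top under the punch; z up. Its steel bed bar, 74 mm wide, runs along the press's y axis from -80 to +235 mm, top 35 mm above the bench. The column stands behind, at x = +83 to +133 mm.
- guide (a point): centre of the guide channel's outer mouth (press y = +200 mm) on the bed, 35 mm above the bench. Two rails 8 mm high leave a channel 33 mm wide along the press's y axis that passes under the punch. A keeper bridge spans it at press y = 164 to 186 mm, 8 mm above the bed, so the strap cannot be lifted out.
- strap: flat bright steel strap 340 x 30 x 6 mm, 0.45 kg, loose, flat in the guide channel, 1.5 mm play each side. Origin at the centre of its underside; its y axis is its length and runs along press +y. Rounded end (y = -170 mm) towards the punch; the square tail (y = +170 mm) sticks out past the bed by 50 mm or more and can be pinched there by its edges (30 mm) from above.
- mark (a point): centre of the black felt-pen cross on top of the strap, on its centre line, 50 mm from the rounded end; it starts 50 to 90 mm from the punch axis, on the press's +y side, so the strap has to be pushed further in (towards press -y).
- strap_tail (a point): point inside the strap where it can be gripped: centre line, mid thickness, 18 mm from the square tail end (strap y = +152 mm), 38 mm above the bench.
- punch_tip (a point): point of the centre punch under the ram; it moves only up and down. With the wheel at its stop it is level with the top of the strap.
- wheel (a joint): turn of the handwheel, rad: 0 at the lower stop (collar on head), growing counter-clockwise seen from above, which raises ram and wheel 10 mm a turn; two turns = 12.566, end 17. Starts at rest, 4.8 to 7.2. Ram weight and balance spring pull it towards about 6 with 0.03 N m/rad (3 N at the crank handle at either end), friction 0.04 N m: let go at two turns, it runs down.
- wheel_hub (a point): point on the wheel's vertical axis at the height of the crank handle's lower end. The black wheel has a rim radius of 62 mm (70 mm outside); its top lies 7 mm below this point, the hub stays below it.
- crank_handle: black upright round crank handle on the wheel's rim, 23 mm thick, 56 mm tall, spins freely on its pin, so a gripper holding it from above can carry it round the axis without turning. Origin at the centre of its lower end, 62 mm from the wheel's axis, 215 mm above the bench at the stop, 10 mm higher per turn; z up.
- marker_pen: blue and white felt pen 135 mm long lying in front of the press: leave alone.
- try_square: try square 236 x 130 mm with wooden stock lying behind the strap: leave alone.
- oil_can: copper-coloured oil can with a long thin spout, 151 mm tall, standing to the right of the press: leave alone.

How it is judged:
By the outcome, as a careful person would: the job done as asked, in the order asked, and still so for the second after the job is handed in, while the arm keeps its last pose, push and grip.
It also fails if it takes over 70 s, if anything falls off the work surface, if the arm or the gripper's body presses on something with over 40 N, if the wrist force passes 120 N, or if a joint passes its speed limit or range.

## Working session

There is one attempt and no reset: what is moved stays moved. The work goes in short steps, Python scripts to look and compute and a shell command to move; the robot and the scene stay as the last step left them, time stands still between calls to the robot, and variables do not carry over. Pictures are saved under pics/ and viewed, at most 10 in all, crops included, and the job is handed in when it is done.

```bash
mkdir -p pics; cat > h.py <<'E'
import numpy as np, cv2
from cell import r
from scipy.spatial.transform import Rotation as R
def rot(q):
    q=np.array(q,float)
    return q if q.shape==(3,3) else R.from_quat([q[1],q[2],q[3],q[0]]).as_matrix()
def cam(n):
    s=r.get_state(); d=r.get_image(n)
    if n=="wrist":
        T=np.eye(4);T[:3,:3]=rot(s["eef_rot"]);T[:3,3]=s["tcp_pos"];d["T"]=T@np.array(d["tool_from_camera"])
    else:
        T=np.eye(4);T[:3,:3]=rot(d["rotation"]);T[:3,3]=d["xyz"];d["T"]=T
    return d
def ray(d,u,v):
    p=cv2.undistortPoints(np.array([[[u,v]]],float),np.array(d["mtx"]),np.array(d["distortion"]))[0,0]
    return d["T"][:3,3],d["T"][:3,:3]@np.array([p[0],-p[1],-1])
def atz(d,u,v,z):
    o,k=ray(d,u,v);return o+k*(z-o[2])/k[2]
def atd(d,u,v):
    o,k=ray(d,u,v);return o+k*d["depth"][int(v),int(u)]
def save(d,f): cv2.imwrite("pics/"+f,d["img"][:,:,::-1])
E
python3 - <<'E'
from h import *
import pickle
for n in("scene","top"):
    d=cam(n);save(d,n+".png");pickle.dump(d,open(n+".pkl","wb"));print(n,d["T"].round(3).tolist())
s=r.get_state();print(s)
E
```

```text
scene [[0.479, 0.505, -0.719, -0.124], [-0.878, 0.265, -0.399, -0.407], [-0.011, 0.822, 0.57, 0.709], [0.0, 0.0, 0.0, 1.0]]
top [[0.01, 0.996, -0.093, 0.459], [-1.0, 0.008, -0.017, 0.001], [-0.017, 0.093, 0.996, 1.26], [0.0, 0.0, 0.0, 1.0]]
{'time_s': 0.1, 'joint_pos': array([-1.253795  ,  0.62928644,  0.03844021,  1.51826259, -0.02702934,
        0.9963362 , -0.02001431]), 'dq': array([ 6.68405654e-05, -1.03674456e-04,  5.93453268e-04, -1.22771067e-03,
       -4.25697129e-04,  7.86081206e-05,  9.26798547e-04]), 'tau': array([ 3.65072789e-03, -5.64535260e+01,  1.23099770e+00, -1.93972296e+01,
        1.13417767e-02,  5.48971570e-03,  4.05779303e-06]), 'tcp_pos': array([0.24253551, 0.60243752, 0.23046145]), 'eef_rot': array([-1.72430332e-04,  1.90247089e-01,  9.81735839e-01, -8.70685645e-04]), 'wrist_force': array([-0.50284831, -0.24406154,  0.49205187]), 'torque': array([ 0.00316712, -0.04669062, -0.01527246]), 'finger_force': 0.0, 'opening': 0.08565058468744975}
```

View pics/scene.png

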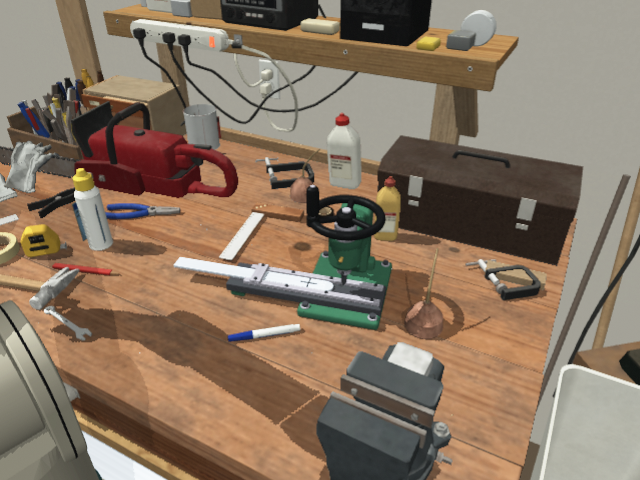

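View pics/top.png

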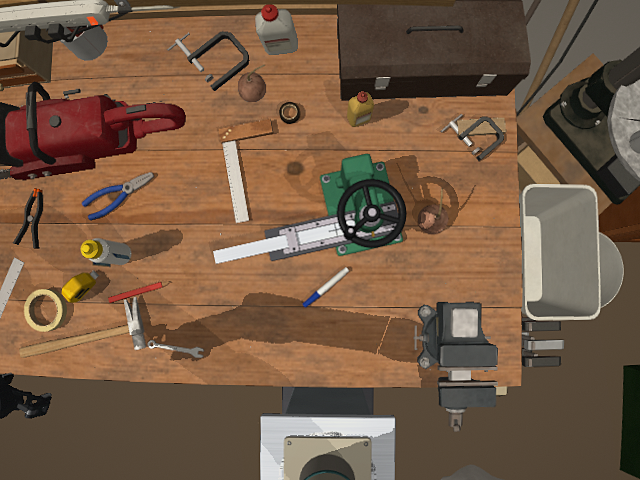

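The scene view shows the press: the wheel hub is near (346,212), the crank handle near (312,200), the cross near (309,282) and the strap tail near (178,264). In the top view the wheel is near (371,212) and the tail near (216,256). I'll enlarge both.

```bash
python3 - <<'E'
import cv2
a=cv2.imread("pics/scene.png")[180:330,170:400];b=cv2.imread("pics/top.png")[140:290,205:435]
a=cv2.resize(a,None,fx=3.4,fy=3.4,interpolation=cv2.INTER_CUBIC);b=cv2.resize(b,None,fx=3.4,fy=3.4,interpolation=cv2.INTER_CUBIC)
cv2.imwrite("pics/c1.png",a);cv2.imwrite("pics/c2.png",b);print(a.shape)
E
```

```text
(510, 782, 3)
```

View pics/c1.png

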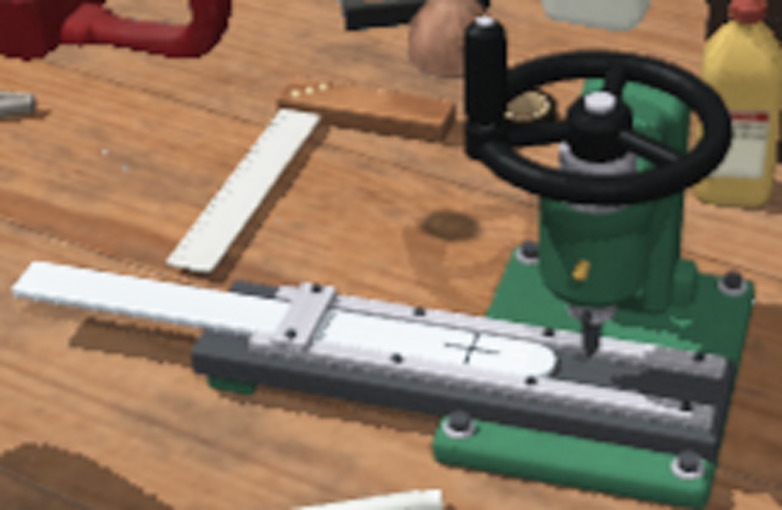

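View pics/c2.png

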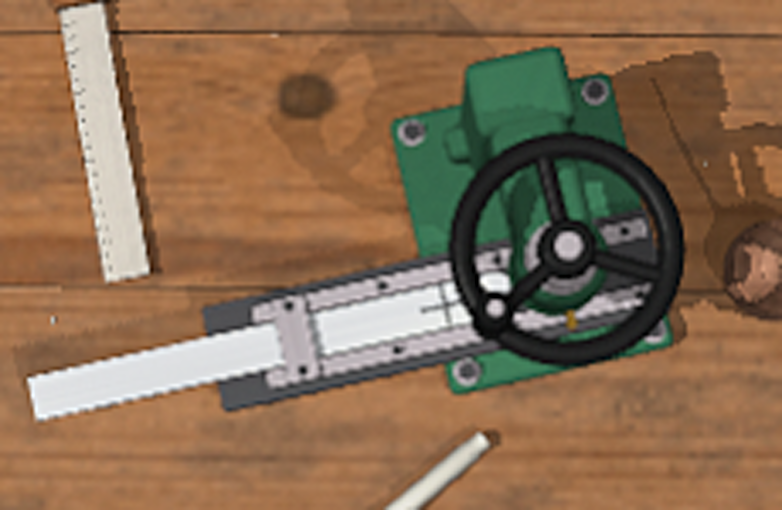

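The scene crop shows the cross at (470,347), the punch tip at (590,353), the handle top at (486,22) and the handle bottom near (486,150). The top crop shows the cross at (447,310), the tail corners at (28,378) and (37,420), the rim centre at (567,249) and the handle top at (495,308).

```bash
python3 - <<'E'
from h import *
import pickle
S=pickle.load(open("scene.pkl","rb"));T=pickle.load(open("top.pkl","rb"))
P=lambda d,u,v:((u+.5)/3.4-.5+(170 if d is S else 205),(v+.5)/3.4-.5+(180 if d is S else 140))
f=lambda n,d,u,v,z:print(n,atz(d,*P(d,u,v),z).round(4),"depth:",atd(d,*P(d,u,v)).round(4))
f("crossT",T,447,310,.041);f("crossS",S,470,347,.041)
f("tailT1",T,28,378,.041);f("tailT2",T,37,420,.041);f("tailS1",S,12,292,.041);f("tailS2",S,37,262,.041)
f("rim ctrT",T,567,249,.217);f("hub nutT",T,567,246,.222)
f("handle topT",T,495,308,.28);f("handle topS",S,486,22,.28);f("hub nut S",S,600,102,.222)
f("punch S",S,590,353,.051)
f("nose S",S,556,362,.041)
# strap edge midpoints near keeper (top crop)
f("e1",T,280,326,.041);f("e2",T,280,370,.041)
f("rail",T,450,290,.043)
E
```

```text
crossT [ 0.5871 -0.0172  0.041 ] depth: [ 0.587  -0.0172  0.0425]
crossS [ 0.5889 -0.0147  0.041 ] depth: [ 0.589  -0.0146  0.0408]
tailT1 [0.538  0.2692 0.041 ] depth: [ 0.5409  0.2789 -0.0032]
tailT2 [0.5093 0.2622 0.041 ] depth: [ 0.5111  0.2712 -0.0013]
tailS1 [0.5042 0.2597 0.041 ] depth: [0.5074 0.2632 0.0375]
tailS2 [0.5356 0.2662 0.041 ] depth: [0.5751 0.3065 0.001 ]
rim ctrT [ 0.6051 -0.0845  0.217 ] depth: [ 0.6041 -0.0839  0.2242]
hub nutT [ 0.6061 -0.0841  0.222 ] depth: [ 0.6058 -0.0839  0.2244]
handle topT [ 0.5633 -0.0399  0.28  ] depth: [ 0.5634 -0.0399  0.2787]
handle topS [ 0.5592 -0.0422  0.28  ] depth: [ 0.5591 -0.0423  0.2801]
hub nut S [ 0.6034 -0.0856  0.222 ] depth: [ 0.6014 -0.0865  0.2234]
punch S [ 0.6057 -0.0843  0.051 ] depth: [ 0.5985 -0.0875  0.0575]
nose S [ 0.6002 -0.0654  0.041 ] depth: [ 0.6063 -0.0625  0.0353]
e1 [0.5753 0.0965 0.041 ] depth: [0.575  0.0963 0.0433]
e2 [0.5452 0.096  0.041 ] depth: [0.545  0.0958 0.0436]
rail [ 0.6006 -0.0191  0.043 ] depth: [ 0.6002 -0.019   0.0468]
```

```bash
cat >> h.py <<'E'
def to(p,yaw=None):
    s=r.get_state();M=rot(s["eef_rot"]);d=M.T@(np.array(p)-s["tcp_pos"])/.04
    print("t",round(s["time_s"],2),"tcp",s["tcp_pos"].round(4),"units",d.round(3),"ang of tool y",np.degrees(np.arctan2(M[1,1],M[0,1])).round(2),"tilt",np.degrees(M[:2,2]).round(2),"F",s["wrist_force"].round(1),"op",round(s["opening"],4))
E
python3 -m inch '{"rotation":[[0,0,0.9],[0,0,1],[0,0,1],[0,0,1],[0,0,1],[0,0,1],[0,0,1],[0,0,1],[0,0,1],[0,0,0.27],[0,0,0]],"xyz":[[0,0,0],[0,0,0],[0,0,0],[0,0,0],[0,0,0],[0,0,0],[0,0,0],[0,0,0],[0,0,0],[0,0,0],[0,0,0]],"hand":[1,1,1,1,1,1,1,1,1,1,1]}'
python3 -c "
from h import *
to([.5266,.2473,.2])"
```

```text
time_s: 1.02
tcp_pos: [0.2425, 0.6028, 0.2308]
eef_rot: [0.0, 0.622, 0.783, -0.0]
wrist_force: [-0.3, -0.1, -0.2]
opening: 0.0855
finger_force: 0.0
t 1.02 tcp [0.2425 0.6028 0.2308] units [-10.266   4.901   0.779] ang of tool y 13.11 tilt [-0.   -0.05] F [-0.3 -0.1 -0.2] op 0.0855
```

```bash

python3 -m inch '{"rotation":[[0,0,0],[0,0,0],[0,0,0],[0,0,0],[0,0,0],[0,0,0],[0,0,0],[0,0,0],[0,0,0],[0,0,0],[0,0,0],[0,0,0],[0,0,0],[0,0,0]],"xyz":[[-0.86,0.41,0.065],[-0.86,0.41,0.065],[-0.86,0.41,0.065],[-0.86,0.41,0.065],[-0.86,0.41,0.065],[-0.86,0.41,0.065],[-0.86,0.41,0.065],[-0.86,0.41,0.065],[-0.86,0.41,0.065],[-0.86,0.41,0.065],[-0.86,0.41,0.065],[-0.81,0.39,0.065],[0,0,0],[0,0,0]],"hand":[1,1,1,1,1,1,1,1,1,1,1,1,1,1]}'
python3 -c "
from h import *
to([.5266,.2473,.019])
d=cam('wrist');save(d,'w1.png')
import pickle;pickle.dump(d,open('w1.pkl','wb'))"
```

```text
time_s: 2.18
tcp_pos: [0.528, 0.2439, 0.2]
eef_rot: [0.0, 0.624, 0.782, -0.0]
wrist_force: [0.0, 0.1, -0.5]
opening: 0.085
finger_force: 0.0
t 2.18 tcp [0.528  0.2439 0.2   ] units [ 0.094 -0.015  4.524] ang of tool y 12.84 tilt [ 0.02 -0.06] F [ 0.   0.1 -0.5] op 0.085
```

View pics/w1.png

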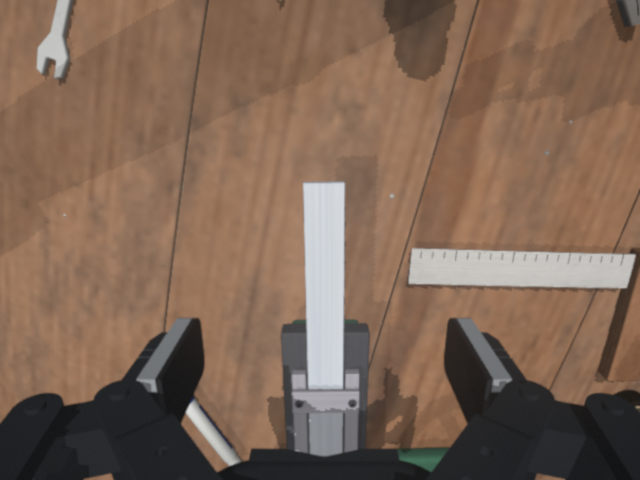

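The wrist view shows the tail corners at (304,183) and (344,182), with the strap entering the keeper at about (308–343,388). The ruler's end at x≈410 stays clear of the closed fingers.

```bash
python3 -c "
from h import *
import pickle
d=pickle.load(open('w1.pkl','rb'))
for u,v in((304,183),(344,182),(308,386),(343,386)):print(atz(d,u,v,.041).round(4))
for u,v in((410,248),(409,286)):print(atz(d,u,v,.002).round(4))
a,b=(atz(d,304,183,.041)+atz(d,344,182,.041))/2,(atz(d,308,386,.041)+atz(d,343,386,.041))/2
k=(b-a)/np.linalg.norm(b-a);print('dir',k.round(4),np.degrees(np.arctan2(k[0],-k[1])));p=a+.018*k;p[2]=.022;print(a,p,'cross',a+.29*k);to(p)"
```

```text
[0.5082 0.2642 0.041 ]
[0.5361 0.2713 0.041 ]
[0.5477 0.0945 0.041 ]
[0.5769 0.1011 0.041 ]
[0.608  0.2223 0.002 ]
[0.6173 0.1881 0.002 ]
dir [ 0.2299 -0.9732  0.    ] 13.292786835247163
[0.52216366 0.26777771 0.041     ] [0.52630235 0.25025997 0.022     ] cross [ 0.58884256 -0.01445256  0.041     ]
t 2.23 tcp [0.5266 0.2464 0.1999] units [0.093 0.018 4.448] ang of tool y 13.03 tilt [-0.04  0.02] F [0.1 0.9 0.3] op 0.0856
```

```bash

python3 -m inch '{"rotation":[[0,0,0],[0,0,0],[0,0,0],[0,0,0],[0,0,0],[0,0,0],[0,0,0],[0,0,0],[0,0,0],[0,0,0],[0,0,0],[0,0,0],[0,0,0],[0,0,0],[0,0,0],[0,0,0]],"xyz":[[0.09,0.02,0],[0,0,0.7],[0,0,0.7],[0,0,0.7],[0,0,0.7],[0,0,0.7],[0,0,0.6],[0,0,0.4],[0,0,0],[0,0,0],[0,0,0],[0,0,0],[0,0,0],[0,0,0],[0,0,0],[0,0,0]],"hand":[1,1,1,1,1,1,1,1,1,-1,-1,-1,-1,-1,-1,-1]}'
python3 -c "
from h import *
to([.5266,.2473,.019])"
```

```text
time_s: 3.57
tcp_pos: [0.527, 0.2513, 0.0208]
eef_rot: [0.0, 0.622, 0.783, 0.001]
wrist_force: [0.3, 1.1, 2.2]
opening: 0.0284
finger_force: 58.9
t 3.57 tcp [0.527  0.2513 0.0208] units [-0.095 -0.032  0.046] ang of tool y 13.06 tilt [0.08 0.06] F [0.3 1.1 2.2] op 0.0284
```

```bash

python3 -m inch '{"rotation":[[0,0,0],[0,0,0],[0,0,0],[0,0,0],[0,0,0],[0,0,0],[0,0,0],[0,0,0],[0,0,0],[0,0,0]],"xyz":[[-0.2,0,0],[-0.2,0,0],[-0.2,0,0],[-0.2,0,0],[-0.2,0,0],[-0.2,0,0],[-0.2,0,0],[-0.2,0,0],[0,0,0],[0,0,0]],"hand":[-1,-1,-1,-1,-1,-1,-1,-1,-1,-1]}'
python3 -c "
from h import *
import pickle
to([.5266,.2473,.019])
d=cam('scene');pickle.dump(d,open('s2.pkl','wb'));c=d['img'][235:325,250:400,::-1]
cv2.imwrite('pics/s2.png',cv2.resize(c,None,fx=5,fy=5,interpolation=cv2.INTER_CUBIC))"
```

```text
time_s: 4.4
tcp_pos: [0.5421, 0.1869, 0.0212]
eef_rot: [0.001, 0.623, 0.782, 0.001]
wrist_force: [-0.3, 1.8, 9.6]
opening: 0.0287
finger_force: 59.8
t 4.4 tcp [0.5421 0.1869 0.0212] units [ 1.558 -0.041  0.054] ang of tool y 12.93 tilt [0.11 0.02] F [-0.3  1.8  9.6] op 0.0287
```

View pics/s2.png

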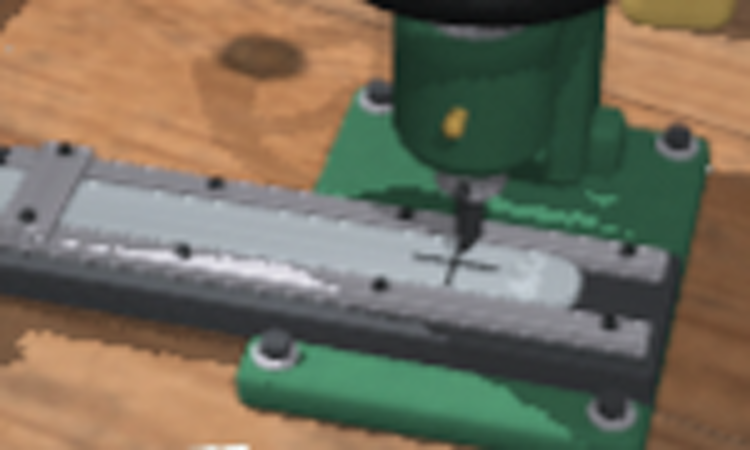

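The crop shows the cross at (454,265) and the punch tip at (463,253), just above and slightly past it.

```bash
python3 -c "
from h import *
import pickle
d=pickle.load(open('s2.pkl','rb'))
P=lambda u,v:((u+.5)/5-.5+250,(v+.5)/5-.5+235)
c=atz(d,*P(454,265),.041);print('cross',c)
k=np.array([.2285,-.9735,0]);n=np.array([.9735,.2285,0])
for z in(.047,.049,.051,.053):
  p=atz(d,*P(463,253),z)-c;print(z,'along',p@k*1000,'lat',p@n*1000)
import cv2
# pixel of rail centre line reference: circle fit of rim in top view
T=pickle.load(open('top.pkl','rb'))
for u,v in((567,249),(567,246)):
  p=atz(T,(u+.5)/3.4-.5+205,(v+.5)/3.4-.5+140,.218)-c;print('hub along',p@k*1000,'lat',p@n*1000)
S=pickle.load(open('scene.pkl','rb'))
t=cam('top')
g=lambda dd:cv2.cvtColor(dd['img'],cv2.COLOR_RGB2GRAY)
c2=t['img'][185:245,330:400,::-1];cv2.imwrite('pics/t2.png',cv2.resize(c2,None,fx=8,fy=8,interpolation=cv2.INTER_CUBIC))
"
```

```text
cross [ 0.6027374  -0.08001111  0.041     ]
0.047 along 3.2299095957480466 lat 0.9948716585591387
0.049 along 3.6807571650883872 lat -1.370112612408382
0.051 along 4.131604734428835 lat -3.7350968833759284
0.053 along 4.58245230376923 lat -6.100081154343461
hub along 4.783224792344317 lat 1.1243993930373253
hub along 5.188517851065348 lat 2.8462070703852587
```

```bash

python3 -m inch '{"rotation":[[0,0,0],[0,0,0],[0,0,0],[0,0,0],[0,0,0]],"xyz":[[-0.05,0,0],[-0.045,0,0],[0,0,0],[0,0,0],[0,0,0]],"hand":[-1,-1,-1,-1,-1]}'
python3 -c "
from h import *
import pickle
to([.5421,.1869,.019])
d=cam('scene');pickle.dump(d,open('s3.pkl','wb'))
ims=np.mean([d['img'].astype(float)]+[cam('scene')['img'].astype(float) for _ in range(3)],0).astype(np.uint8)
c=ims[265:300,315:375,::-1]
cv2.imwrite('pics/s3.png',cv2.resize(c,None,fx=13,fy=13,interpolation=cv2.INTER_CUBIC))
to([.5421,.1869,.019])"
```

```text
time_s: 4.92
tcp_pos: [0.5424, 0.1856, 0.0212]
eef_rot: [-0.0, 0.622, 0.783, 0.001]
wrist_force: [-1.2, 7.1, 10.3]
opening: 0.0284
finger_force: 59.8
t 4.92 tcp [0.5424 0.1856 0.0212] units [ 0.033 -0.001  0.056] ang of tool y 13.04 tilt [0.08 0.14] F [-1.2  7.1 10.3] op 0.0284
t 5.12 tcp [0.5425 0.1856 0.0212] units [ 0.033 -0.001  0.056] ang of tool y 13.04 tilt [0.08 0.14] F [-1.6  6.5 10.6] op 0.0284
```

View pics/s3.png

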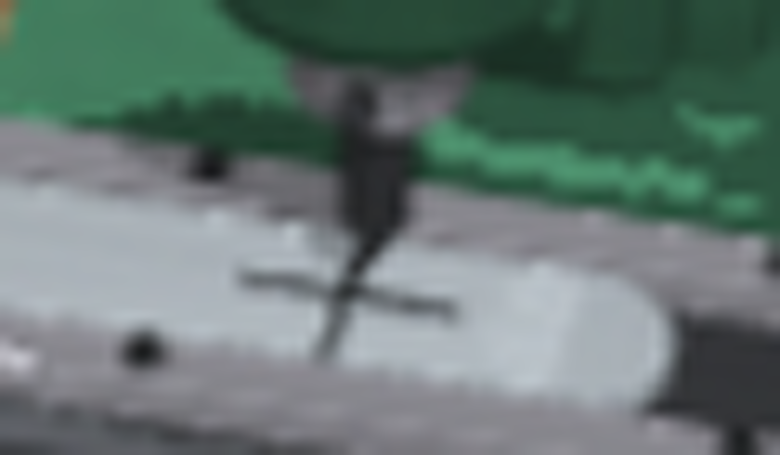

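The enlarged crop shows the cross centre at (350,290), the punch body's centre line at x≈375 (y 150–220) and the tip near (373,250). The strap still has to go a little further. I'll intersect those rays with the vertical plane through the channel centre line.

```bash
python3 -c "
from h import *
import pickle
d=pickle.load(open('s3.pkl','rb'))
P=lambda u,v:((u+.5)/13-.5+315,(v+.5)/13-.5+265)
c=atz(d,*P(350,290),.041);print('cross',c)
k=np.array([.2285,-.9735,0]);n=np.array([.9735,.2285,0])
for q in((376,215),(376,180),(378,150),(373,250),(381,90)):
  for off in (0,.0015):
    o,w=ray(d,*P(*q));t=(n@(c-o)+off)/(n@w);p=o+t*w;print(q,off,'along',((p-c)@k*1000).round(2),'z',p[2].round(4))
to([.5421,.1869,.019])"
```

```text
cross [ 0.60579211 -0.08086882  0.041     ]
(376, 215) 0 along 3.56 z 0.0564
(376, 215) 0.0015 along 3.28 z 0.0551
(376, 180) 0 along 3.36 z 0.0631
(376, 180) 0.0015 along 3.07 z 0.0619
(378, 150) 0 along 3.49 z 0.0689
(378, 150) 0.0015 along 3.2 z 0.0677
(373, 250) 0 along 3.3 z 0.0495
(373, 250) 0.0015 along 3.02 z 0.0483
(381, 90) 0 along 3.59 z 0.0803
(381, 90) 0.0015 along 3.31 z 0.0791
t 5.12 tcp [0.5425 0.1856 0.0212] units [ 0.033 -0.001  0.056] ang of tool y 13.04 tilt [0.08 0.14] F [-1.6  6.5 10.6] op 0.0284
```

```bash

python3 -m inch '{"rotation":[[0,0,0],[0,0,0],[0,0,0],[0,0,0],[0,0,0],[0,0,0]],"xyz":[[0,0,-0.02],[-0.03,0,0],[-0.03,0,0],[-0.025,0,0],[0,0,0],[0,0,0]],"hand":[-1,-1,-1,-1,-1,-1]}'
python3 -c "
from h import *
to([.5425+.00078,.1856-.0033,.0212])"
```

```text
time_s: 5.62
tcp_pos: [0.543, 0.1818, 0.0216]
eef_rot: [-0.0, 0.622, 0.783, 0.001]
wrist_force: [-1.2, 5.3, 9.5]
opening: 0.0284
finger_force: 60.3
t 5.62 tcp [0.543  0.1818 0.0216] units [0.011 0.01  0.009] ang of tool y 13.03 tilt [0.05 0.09] F [-1.2  5.3  9.5] op 0.0284
```

```bash

python3 -c "
from h import *
import pickle
to([.5421,.1869,.019])
d=cam('scene');pickle.dump(d,open('s4.pkl','wb'))
ims=np.mean([d['img'].astype(float)]+[cam('scene')['img'].astype(float) for _ in range(3)],0).astype(np.uint8)
c=ims[270:300,320:365,::-1]
cv2.imwrite('pics/s4.png',cv2.resize(c,None,fx=17,fy=17,interpolation=cv2.INTER_CUBIC))"
```

```text
t 5.62 tcp [0.543  0.1818 0.0216] units [0.13  0.007 0.065] ang of tool y 13.03 tilt [0.05 0.09] F [-1.2  5.3  9.5] op 0.0284
```

View pics/s4.png

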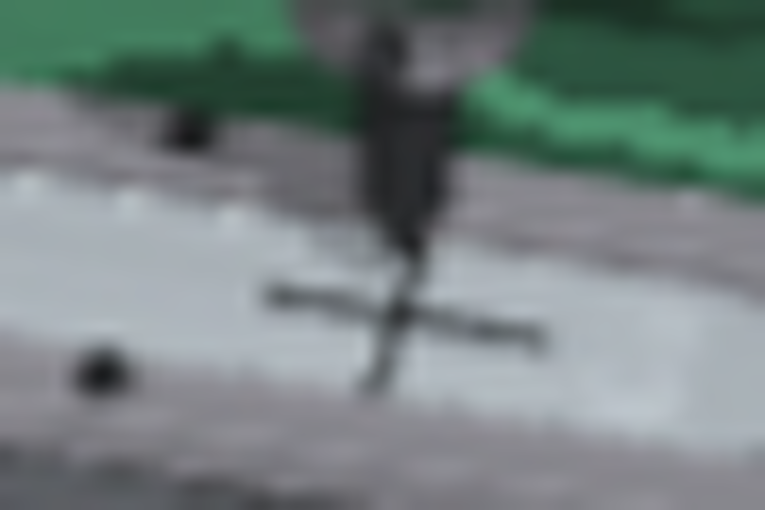

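The crop shows the cross centre at about (402,315) and the punch axis at x≈407, with the tip at (408,255).

```bash
python3 -c "
from h import *
import pickle
d=pickle.load(open('s4.pkl','rb'))
P=lambda u,v:((u+.5)/17-.5+320,(v+.5)/17-.5+270)
k=np.array([.2285,-.9735,0]);n=np.array([.9735,.2285,0])
for x in (400,404):
  c=atz(d,*P(x,315),.041)
  for q in((407,170),(408,255)):
    o,w=ray(d,*P(*q));t=(n@(c-o))/(n@w);p=o+t*w;print(x,q,'along',((p-c)@k*1000).round(2),'z',p[2].round(4))
print(c)
"
```

```text
400 (407, 170) along 0.17 z 0.0626
400 (408, 255) along 0.67 z 0.0501
404 (407, 170) along -0.29 z 0.0625
404 (408, 255) along 0.2 z 0.05
[ 0.60413056 -0.08563882  0.041     ]
```

```bash

python3 -m inch '{"rotation":[[0,0,0],[0,0,0],[0,0,0],[0,0,0],[0,0,0],[0,0,0],[0,0,0],[0,0,0],[0,0,0],[0,0,0],[0,0,0],[0,0,0],[0,0,0],[0,0,0],[0,0,0]],"xyz":[[0,0,0],[0,0,0],[0,0,0],[0,0,0],[0,0,-0.3],[0,0,-0.6],[0,0,-0.8],[0,0,-0.9],[0,0,-0.9],[0,0,-0.9],[0,0,-0.9],[0,0,-0.9],[0,0,-0.8],[0,0,-0.4],[0,0,0]],"hand":[0.2,0.2,0.2,0.2,0.2,0.2,0.2,0.2,0.2,0.2,0.5,0.5,0.5,0.5,0.5]}'
python3 -c "
from h import *
import pickle
to([.5612,-.041,.32])
d=cam('scene');pickle.dump(d,open('s5.pkl','wb'));e=pickle.load(open('s4.pkl','rb'))
a,b=[x['img'][262:302,290:370].astype(int) for x in(d,e)];print('diff strap region',abs(a-b).mean(),abs(a-b).max())
"
```

```text
time_s: 7.07
tcp_pos: [0.5446, 0.1813, 0.3222]
eef_rot: [0.002, 0.622, 0.783, 0.004]
wrist_force: [0.7, -0.7, 0.3]
opening: 0.0642
finger_force: 0.0
t 7.07 tcp [0.5446 0.1813 0.3222] units [-5.508 -0.846  0.041] ang of tool y 13.01 tilt [0.48 0.17] F [ 0.7 -0.7  0.3] op 0.0642
diff strap region 20.162395833333335 95
```

```bash

python3 -m inch '{"rotation":[[0,0,0],[0,0,0],[0,0,0],[0,0,0],[0,0,0],[0,0,0],[0,0,0],[0,0,0],[0,0,0],[0,0,0]],"xyz":[[-0.4,-0.06,0],[-0.8,-0.12,0],[-0.8,-0.12,0],[-0.8,-0.12,0],[-0.8,-0.12,0],[-0.8,-0.12,0],[-0.7,-0.12,0],[-0.4,-0.06,0],[0,0,0],[0,0,0]],"hand":[0.6,0.6,0.6,0.6,0.6,0.6,0.6,0.6,0.6,0.6]}'
python3 -c "
from h import *
import pickle
to([.5612,-.041,.255])
e=pickle.load(open('s4.pkl','rb'));d=cam('scene');pickle.dump(d,open('s5.pkl','wb'))
im=np.vstack([cv2.resize(x['img'][268:303,310:370,::-1],None,fx=8,fy=8,interpolation=cv2.INTER_CUBIC) for x in(e,d)]);w=cam('wrist');pickle.dump(w,open('w2.pkl','wb'))
im2=np.zeros((im.shape[0],800,3),np.uint8);im2[:,:480]=im;im2[:240,480:]=cv2.resize(w['img'][:,:,::-1],(320,240));cv2.imwrite('pics/s5.png',im2)"
```

```text
time_s: 7.95
tcp_pos: [0.5584, -0.0415, 0.3158]
eef_rot: [-0.001, 0.623, 0.782, -0.001]
wrist_force: [-0.0, 0.5, 0.2]
opening: 0.0683
finger_force: 0.0
t 7.95 tcp [ 0.5584 -0.0415  0.3158] units [-0.004  0.076  1.52 ] ang of tool y 12.89 tilt [-0.15  0.01] F [-0.   0.5  0.2] op 0.0683
```

View pics/s5.png

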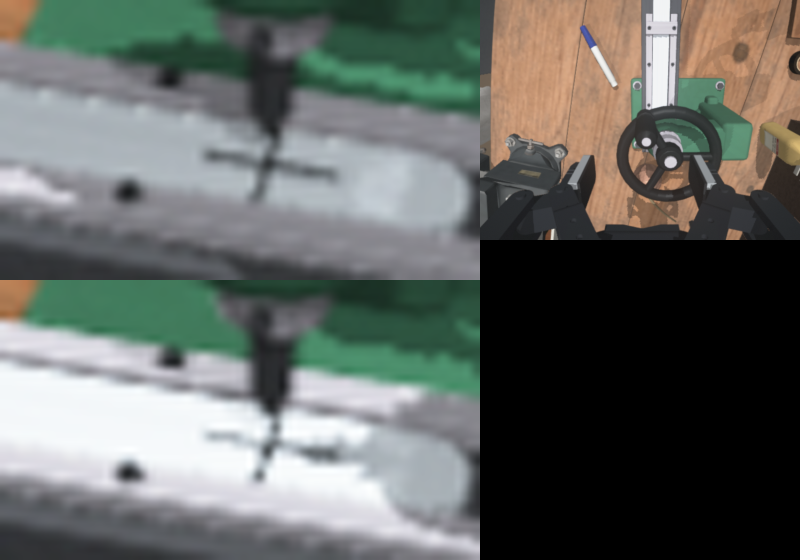

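The cross did not move when the strap was released: it sits at (268,162) in both crops. The wrist inset puts the handle top at full-picture (333,283) and the hub nut at (381,324).

```bash
python3 -c "
from h import *
import pickle
d=pickle.load(open('w2.pkl','rb'));o=d['img'][:,:,::-1]
g=cv2.GaussianBlur(cv2.cvtColor(o[180:420,240:500],cv2.COLOR_BGR2GRAY),(3,3),0)
for nm,(u,v) in dict(h=(333,283),n=(381,324)).items():
  w=o[v-14:v+15,u-14:u+15].min(2);m=(w>130).astype(np.uint8)
  k,l,st,c=cv2.connectedComponentsWithStats(m)
  for i in range(1,k):print(nm,st[i],c[i]+[u-14,v-14], atz(d,*(c[i]+[u-14,v-14]),.2797 if nm=='h' else .223).round(4), atd(d,*(c[i]+[u-14,v-14])).round(4))
to([.56,-.041,.255])"
```

```text
h [  4   6  19  18 266] [332.34586466 283.76691729] [ 0.5619 -0.0394  0.2797] [ 0.5617 -0.0388  0.281 ]
n [  2   3  25  23 457] [380.88402626 324.10065646] [ 0.6048 -0.0835  0.223 ] [ 0.6045 -0.0828  0.2244]
t 8.05 tcp [ 0.5588 -0.0391  0.3161] units [-0.055  0.02   1.527] ang of tool y 13.13 tilt [-0.11  0.06] F [-0.3  0.5 -0.8] op 0.068
```

```bash

python3 -m inch '{"rotation":[[0,0,0],[0,0,0],[0,0,0],[0,0,0],[0,0,0],[0,0,0],[0,0,0],[0,0,0],[0,0,0],[0,0,0],[0,0,0],[0,0,0]],"xyz":[[-0.03,0.07,0.2],[0,0,0.4],[0,0,0.5],[0,0,0.5],[0,0,0.23],[0,0,0],[0,0,0],[0,0,0],[0,0,0],[0,0,0],[0,0,0],[0,0,0]],"hand":[0.6,0.6,0.6,0.6,0.6,0.6,-1,-1,-1,-1,-1,-1]}'
python3 -c "
from h import *
to([.5617,-.0398,.243])"
```

```text
time_s: 9.05
tcp_pos: [0.563, -0.0411, 0.2449]
eef_rot: [0.001, 0.622, 0.783, 0.001]
wrist_force: [-0.1, 1.4, 6.1]
opening: 0.0215
finger_force: 58.6
t 9.05 tcp [ 0.563  -0.0411  0.2449] units [ 0.039 -0.026  0.047] ang of tool y 13.05 tilt [0.12 0.02] F [-0.1  1.4  6.1] op 0.0215
```

```bash

python3 -m inch '{"rotation":[[0,0,0],[0,0,0],[0,0,0],[0,0,0],[0,0,0],[0,0,0],[0,0,0],[0,0,0],[0,0,0],[0,0,0],[0,0,0],[0,0,0]],"xyz":[[0.12,0.24,0.007],[0.07,0.26,0.007],[0.03,0.27,0.007],[-0.02,0.27,0.007],[-0.07,0.26,0.007],[-0.11,0.25,0.007],[-0.15,0.22,0.007],[-0.19,0.19,0.007],[-0.22,0.16,0.007],[-0.24,0.12,0.007],[0,0,0],[0,0,0]],"hand":[-1,-1,-1,-1,-1,-1,-1,-1,-1,-1,-1,-1]}'
cat >> h.py <<'E'
C=np.array([.6055,-.085])
def ph(step=None,n=20,c=C,dz=None):
    s=r.get_state();q=s["tcp_pos"][:2]-c;M=rot(s["eef_rot"]);yw=np.degrees(np.arctan2(M[1,1],M[0,1]))
    a=np.degrees(np.arctan2(q[1],q[0]))-yw
    print("t",round(s["time_s"],2),"phi",a.round(1),"R",np.linalg.norm(q).round(4),"tcp",s["tcp_pos"].round(4),"F",s["wrist_force"].round(1),"Trq",s["torque"].round(2),"yaw",yw.round(2),"tilt",np.degrees(M[:2,2]).round(2),"ff",round(float(s["finger_force"]),1),"op",round(s["opening"],4))
    if step:
        b=np.radians(a+step*np.arange(n+1))
        X,Y=.062*np.sin(b),.062*np.cos(b);print(np.c_[np.diff(X),np.diff(Y)].__truediv__(.04).round(2).tolist())
E
python3 -c "
from h import *
ph()"
```

```text
time_s: 10.05
tcp_pos: [0.6579, -0.0519, 0.2421]
eef_rot: [0.001, 0.623, 0.783, 0.001]
wrist_force: [-0.4, 0.4, 5.0]
opening: 0.0213
finger_force: 59.1
t 10.05 phi 19.3 R 0.062 tcp [ 0.6579 -0.0519  0.2421] F [-0.4  0.4  5. ] Trq [0.07 0.12 0.  ] yaw 13.0 tilt [ 0.16 -0.01] ff 59.1 op 0.0213
```

```bash

python3 -m inch '{"rotation":[[0,0,0],[0,0,0],[0,0,0],[0,0,0],[0,0,0],[0,0,0],[0,0,0],[0,0,0],[0,0,0],[0,0,0],[0,0,0],[0,0,0],[0,0,0],[0,0,0],[0,0,0],[0,0,0],[0,0,0]],"xyz":[[-0.26,0.07,0.007],[-0.27,0.02,0.007],[-0.27,-0.03,0.007],[-0.26,-0.07,0.007],[-0.24,-0.12,0.007],[-0.22,-0.16,0.007],[-0.19,-0.19,0.007],[-0.15,-0.22,0.007],[-0.11,-0.25,0.007],[-0.07,-0.26,0.007],[-0.02,-0.27,0.007],[0.03,-0.27,0.007],[0.07,-0.26,0.007],[0.12,-0.24,0.007],[0.16,-0.22,0.007],[0,0,0],[0,0,0]],"hand":[-1,-1,-1,-1,-1,-1,-1,-1,-1,-1,-1,-1,-1,-1,-1,-1,-1]}'
python3 -c "
from h import *
ph()"
```

```text
time_s: 11.47
tcp_pos: [0.5755, -0.1398, 0.2378]
eef_rot: [0.001, 0.622, 0.783, 0.0]
wrist_force: [2.0, 0.0, 6.5]
opening: 0.0217
finger_force: 59.2
t 11.47 phi -131.7 R 0.0625 tcp [ 0.5755 -0.1398  0.2378] F [2.  0.  6.5] Trq [-0.21 -0.29 -0.01] yaw 13.03 tilt [ 0.11 -0.06] ff 59.2 op 0.0217
```

```bash

python3 -m inch '{"rotation":[[0,0,0],[0,0,0],[0,0,0],[0,0,0],[0,0,0],[0,0,0],[0,0,0]],"xyz":[[0.15,-0.15,0.006],[0.17,-0.13,0.006],[0.19,-0.1,0.006],[0.2,-0.08,0.006],[0.21,-0.05,0.006],[0,0,0],[0,0,0]],"hand":[-1,-1,-1,-1,-1,-1,-1]}'
python3 -c "
from h import *
ph(-5,6)"
```

```text
time_s: 12.05
tcp_pos: [0.5481, -0.1085, 0.2367]
eef_rot: [0.002, 0.622, 0.783, 0.0]
wrist_force: [2.4, -1.7, 7.3]
opening: 0.0215
finger_force: 59.4
t 12.05 phi -170.8 R 0.062 tcp [ 0.5481 -0.1085  0.2367] F [ 2.4 -1.7  7.3] Trq [-0.25 -0.39  0.04] yaw 13.06 tilt [ 0.17 -0.08] ff 59.4 op 0.0215
[[0.13, -0.02], [0.14, -0.0], [0.13, 0.01], [0.13, 0.02], [0.13, 0.03], [0.13, 0.04]]
```

```bash

python3 -m inch '{"rotation":[[0,0,0],[0,0,0],[0,0,0],[0,0,0],[0,0,0],[0,0,0]],"xyz":[[0.13,-0.02,0.004],[0.14,0,0.004],[0.13,0.01,0.004],[0.13,0.02,0.004],[0,0,0],[0,0,0]],"hand":[-1,-1,-1,-1,-1,-1]}'
python3 -c "
from h import *
ph(-5,6)"
```

```text
time_s: 12.55
tcp_pos: [0.5453, -0.0991, 0.2366]
eef_rot: [0.008, 0.625, 0.781, -0.004]
wrist_force: [5.7, -22.3, 2.1]
opening: 0.0218
finger_force: 58.8
t 12.55 phi -179.4 R 0.0618 tcp [ 0.5453 -0.0991  0.2366] F [  5.7 -22.3   2.1] Trq [-4.39 -1.11 -0.03] yaw 12.65 tilt [ 0.48 -0.92] ff 58.8 op 0.0218
[[0.14, 0.0], [0.13, 0.02], [0.13, 0.03], [0.13, 0.04], [0.13, 0.05], [0.12, 0.06]]
```

```bash

python3 -m inch '{"rotation":[[0,0,0],[0,0,0],[0,0,0],[0,0,0],[0,0,0],[0,0,0],[0,0,0],[0,0,0],[0,0,0],[0,0,0],[0,0,0],[0,0,0],[0,0,0],[0,0,0],[0,0,0],[0,0,0],[0,0,0],[0,0,0],[0,0,0],[0,0,0]],"xyz":[[-0.27,-0.02,-0.004],[-0.27,0.02,-0.007],[-0.26,0.07,-0.007],[-0.24,0.11,-0.007],[-0.22,0.15,-0.007],[-0.19,0.19,-0.007],[-0.15,0.22,-0.007],[-0.11,0.24,-0.007],[-0.07,0.26,-0.007],[-0.02,0.27,-0.007],[0.02,0.27,-0.007],[0.07,0.26,-0.007],[0.11,0.24,-0.007],[0.15,0.22,-0.007],[0.19,0.19,-0.007],[0.22,0.15,-0.007],[0.24,0.11,-0.007],[0.26,0.07,-0.007],[0,0,0],[0,0,0]],"hand":[-1,-1,-1,-1,-1,-1,-1,-1,-1,-1,-1,-1,-1,-1,-1,-1,-1,-1,-1,-1]}'
python3 -c "
from h import *
ph()"
```

```text
time_s: 14.22
tcp_pos: [0.6674, -0.0787, 0.2414]
eef_rot: [0.001, 0.621, 0.784, 0.002]
wrist_force: [3.8, 2.6, 6.2]
opening: 0.0214
finger_force: 59.9
t 14.22 phi -7.4 R 0.0623 tcp [ 0.6674 -0.0787  0.2414] F [3.8 2.6 6.2] Trq [ 0.49 -0.71 -0.03] yaw 13.18 tilt [0.27 0.1 ] ff 59.9 op 0.0214
```

```bash

python3 -m inch '{"rotation":[[0,0,0],[0,0,0],[0,0,0],[0,0,0],[0,0,0],[0,0,0],[0,0,0],[0,0,0],[0,0,0],[0,0,0],[0,0,0],[0,0,0],[0,0,0],[0,0,0],[0,0,0],[0,0,0],[0,0,0],[0,0,0],[0,0,0],[0,0,0]],"xyz":[[0.27,0.02,-0.007],[0.27,-0.02,-0.007],[0.26,-0.07,-0.007],[0.24,-0.11,-0.007],[0.22,-0.15,-0.007],[0.19,-0.19,-0.007],[0.15,-0.22,-0.007],[0.11,-0.24,-0.007],[0.07,-0.26,-0.007],[0.02,-0.27,-0.007],[-0.02,-0.27,-0.007],[-0.07,-0.26,-0.007],[-0.11,-0.24,-0.007],[-0.15,-0.22,-0.007],[-0.19,-0.19,-0.007],[-0.22,-0.15,-0.007],[-0.24,-0.11,-0.007],[-0.26,-0.07,-0.007],[0,0,0],[0,0,0]],"hand":[-1,-1,-1,-1,-1,-1,-1,-1,-1,-1,-1,-1,-1,-1,-1,-1,-1,-1,-1,-1]}'
python3 -c "
from h import *
ph()"
```

```text
time_s: 15.88
tcp_pos: [0.5439, -0.0886, 0.2462]
eef_rot: [0.002, 0.623, 0.782, 0.001]
wrist_force: [2.0, -0.5, 9.7]
opening: 0.0218
finger_force: 59.6
t 15.88 phi -189.6 R 0.0617 tcp [ 0.5439 -0.0886  0.2462] F [ 2.  -0.5  9.7] Trq [ 0.06 -0.26  0.02] yaw 12.95 tilt [ 0.19 -0.06] ff 59.6 op 0.0218
```

```bash

python3 -m inch '{"rotation":[[0,0,0],[0,0,0],[0,0,0],[0,0,0],[0,0,0],[0,0,0],[0,0,0],[0,0,0],[0,0,0],[0,0,0],[0,0,0],[0,0,0],[0,0,0],[0,0,0],[0,0,0],[0,0,0],[0,0,0],[0,0,0],[0,0,0],[0,0,0]],"xyz":[[-0.27,-0.02,-0.015],[-0.27,0.02,-0.007],[-0.26,0.07,-0.007],[-0.24,0.11,-0.007],[-0.22,0.15,-0.007],[-0.19,0.19,-0.007],[-0.15,0.22,-0.007],[-0.11,0.24,-0.007],[-0.07,0.26,-0.007],[-0.02,0.27,-0.007],[0.02,0.27,-0.007],[0.07,0.26,-0.007],[0.11,0.24,-0.007],[0.15,0.22,-0.007],[0.19,0.19,-0.007],[0.22,0.15,-0.007],[0.24,0.11,-0.007],[0.26,0.07,-0.007],[0,0,0],[0,0,0]],"hand":[-1,-1,-1,-1,-1,-1,-1,-1,-1,-1,-1,-1,-1,-1,-1,-1,-1,-1,-1,-1]}'
python3 -c "
from h import *
ph()"
```

```text
time_s: 17.55
tcp_pos: [0.6676, -0.0806, 0.2514]
eef_rot: [0.002, 0.622, 0.783, 0.001]
wrist_force: [5.4, -0.6, 4.6]
opening: 0.0216
finger_force: 59.7
t 17.55 phi -9.1 R 0.0622 tcp [ 0.6676 -0.0806  0.2514] F [ 5.4 -0.6  4.6] Trq [-0.08 -1.1  -0.01] yaw 13.12 tilt [ 0.29 -0.05] ff 59.7 op 0.0216
```

```bash

python3 -m inch '{"rotation":[[0,0,0],[0,0,0],[0,0,0],[0,0,0],[0,0,0],[0,0,0],[0,0,0],[0,0,0],[0,0,0],[0,0,0],[0,0,0],[0,0,0],[0,0,0],[0,0,0],[0,0,0],[0,0,0],[0,0,0],[0,0,0],[0,0,0],[0,0,0]],"xyz":[[0.27,0.02,-0.007],[0.27,-0.02,-0.007],[0.26,-0.07,-0.007],[0.24,-0.11,-0.007],[0.22,-0.15,-0.007],[0.19,-0.19,-0.007],[0.15,-0.22,-0.007],[0.11,-0.24,-0.007],[0.07,-0.26,-0.007],[0.02,-0.27,-0.007],[-0.02,-0.27,-0.007],[-0.07,-0.26,-0.007],[-0.11,-0.24,-0.007],[-0.15,-0.22,-0.007],[-0.19,-0.19,-0.007],[-0.22,-0.15,-0.007],[-0.24,-0.11,-0.007],[-0.26,-0.07,-0.007],[-0.2,-0.02,-0.005],[0,0,0]],"hand":[-1,-1,-1,-1,-1,-1,-1,-1,-1,-1,-1,-1,-1,-1,-1,-1,-1,-1,-1,-1]}'
python3 -m inch '{"rotation":[[0,0,0],[0,0,0],[0,0,0]],"xyz":[[0,0,0],[0,0,0],[0,0,0]],"hand":[-1,-1,-1]}'
python3 -c "
from h import *
ph()"
```

```text
time_s: 19.22
tcp_pos: [0.5447, -0.0958, 0.2564]
eef_rot: [0.001, 0.623, 0.782, 0.001]
wrist_force: [1.0, 2.8, 8.1]
opening: 0.0213
finger_force: 59.6
time_s: 19.47
tcp_pos: [0.5444, -0.0941, 0.2563]
eef_rot: [0.0, 0.622, 0.783, 0.001]
wrist_force: [1.1, 2.6, 8.2]
opening: 0.0211
finger_force: 59.7
t 19.47 phi -184.6 R 0.0617 tcp [ 0.5444 -0.0941  0.2563] F [1.1 2.6 8.2] Trq [ 0.6  -0.27  0.  ] yaw 13.08 tilt [0.08 0.1 ] ff 59.7 op 0.0211
```

```bash

python3 -m inch '{"rotation":[[0,0,0],[0,0,0],[0,0,0],[0,0,0],[0,0,0],[0,0,0]],"xyz":[[-0.06,0,-0.004],[-0.065,0,-0.01],[0,0,0],[0,0,0],[0,0,0],[0,0,0]],"hand":[-1,-1,-1,-1,-1,-1]}'
python3 -c "
from h import *
ph()"
```

```text
time_s: 19.97
tcp_pos: [0.5452, -0.0986, 0.2565]
eef_rot: [-0.0, 0.622, 0.783, 0.001]
wrist_force: [1.0, 2.6, 6.1]
opening: 0.0217
finger_force: 59.5
t 19.97 phi -180.3 R 0.0618 tcp [ 0.5452 -0.0986  0.2565] F [1.  2.6 6.1] Trq [ 0.62 -0.29  0.01] yaw 13.09 tilt [0.03 0.11] ff 59.5 op 0.0217
```

```bash
python3 -c "
from h import *
d=cam('scene');c=d['img'][170:320,170:400,::-1]
cv2.imwrite('pics/fin.png',cv2.resize(c,None,fx=3.4,fy=3.4,interpolation=cv2.INTER_CUBIC));ph()"
```

```text
t 20.02 phi -180.4 R 0.0618 tcp [ 0.5452 -0.0986  0.2565] F [2.  2.8 5.2] Trq [ 0.6  -0.34  0.02] yaw 13.09 tilt [0.03 0.11] ff 59.5 op 0.0217
```

View pics/fin.png

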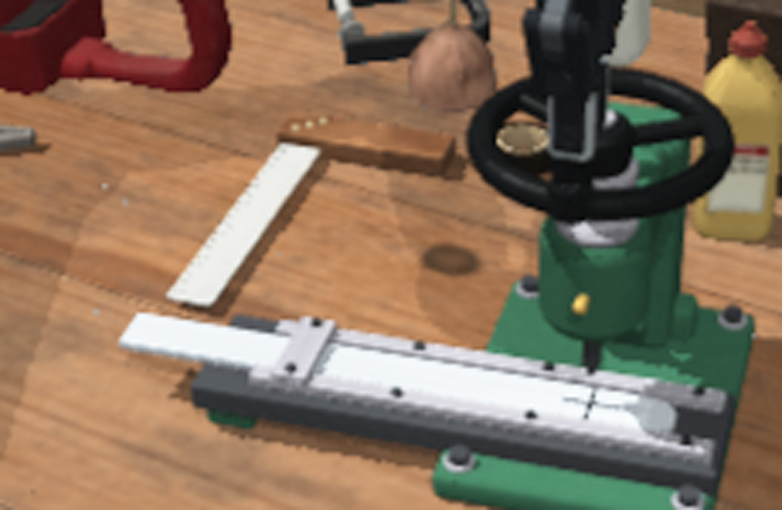

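The final view shows the gripper still holding the crank handle, the punch tip at (592,368) raised directly above the cross at (592,403), and the try square where it was. I'm handing it in.

```bash
python3 -c "
from cell import r
print(r.close_job())"
```

```text
the job is handed in; nothing more can be done
None
```

I handed the job in at about 20 s: by camera the cross is within about 0.5 mm of the punch axis, the wheel went down to its stop, it was then backed off two turns (within about 1°), and the gripper still holds the crank handle; I did not see the punch mark itself in the pictures.

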